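Feel a worn idler shaft for ridges

TASK

Feel the worn idler shaft for ridges: start close to its end beside the domed housing cap and run your fingertips along the top of the shaft to the other end, beside the flat ring-shaped bearing shield in its tray, in one unbroken stroke. Press lightly, so that the sprung rest under the shaft sinks a few millimetres but stays clear of its bottom stop. Leave the shaft lying in the rest, not lifted or slid along, leave the other parts where they are, and take the hand away at the end.

Things in the scene. Friction and masses are not known exactly. Their poses are not given: they have to be found in the camera images.
- rest: fixed base of the sprung shaft rest, a painted plate 200 x 100 x 14 mm on the bench; origin at the centre of its underside (bench height), x along the shaft, z up. Above it a sprung saddle with two V notches 70 mm either side of the middle carries the shaft; the notches reach no higher than the shaft's axis
- saddle (a joint): how far the sprung saddle, with the shaft on it, has sunk straight down, in m: 0 at rest (top), 0.020 at its bottom stop. It starts to sink at about 1 to 3 N of downward push on the shaft and then gives 1 mm for each further 0.6 N, staying level wherever it is pushed. A sink of 2 to 8 mm is a light press; over 15 mm is too hard
- shaft: worn steel idler shaft, a plain round bar 25 mm in diameter and 240 mm long, loose, lying level in the rest; origin on its axis at mid length, x along the axis; at rest its axis is 85 mm and its top 97.5 mm above the bench. It may roll in the notches, so use only its x axis
- shaft_end_a (a point): centre of one end face of the shaft, on its axis
- shaft_end_b (a point): centre of the other end face of the shaft, on its axis
- cap: domed grey cast housing cap, round flange 90 mm in diameter, 44 mm high, loose on the bench about 80 mm beyond one end of the shaft (which end varies): the stroke starts at that end; origin at the centre of its underside
- tray: shallow square steel tray 120 x 120 mm, 22 mm high, fixed to the bench about 80 mm (to its centre) beyond the other end of the shaft; origin at the centre of its underside
- shield: flat ring-shaped polymer bearing shield, 90 mm outside, 28 mm bore, 8 mm thick, loose in the tray; origin at the centre of its underside: the stroke finishes at the shaft end beside it
- nut1: loose zinc-plated hex nut, 30 mm across flats, 16 mm high, origin at the centre of its underside; lies on the bench near the rest; not to be disturbed
- nut2: loose zinc-plated hex nut, 30 mm across flats, 16 mm high, origin at the centre of its underside; lies on the bench near the rest; not to be disturbed
- nut3: loose zinc-plated hex nut, 30 mm across flats, 16 mm high, origin at the centre of its underside; lies on the bench near the rest; not to be disturbed
- wrench: loose steel wrench 180 mm long, lying flat on the bench beyond the rest as seen from the robot; not to be disturbed
There are look-alikes about, which are no part of the job. There is more than one size of the shaft; the one meant has the size given above. Several things look just like the cap: the one meant starts farthest to the robot's left.

How it is judged:
By the outcome, as a careful person would: the job done as asked, in the order asked, and still so for the second after the job is handed in, with the robot touching nothing.
It also fails if it takes over 38 s, if anything falls off the work surface, if the arm or the gripper's body presses on something with over 40 N, if the wrist force passes 120 N, or if a joint passes its speed limit or range.

ROBOT

A 7-joint arm with a two-finger parallel gripper is mounted at the origin on the work surface. World frame = base frame: x ahead of the robot, y to its left, z up, the work surface at z = 0. Lengths are in m, angles in degrees, forces in N, time in s.
With the tool pointing down it reaches from about 0.4 to 0.85 m from the base axis. Payload 10.4 kg.
Tool frame: the origin (TCP) lies on the front face of the gripper's body, between the roots of the fingers; the fingertips stand 70 mm ahead of it and the grasp point (between the pads) lies 51 mm ahead of it (env.grip_depth is the distance from the TCP to the grasp point, in m); z points along the fingers, y is the line along which they close (so a half turn about z gives the same grasp; the last joint's range is limited). The gripper opens to 87 mm and grips with 3 to 60 N. Pads are 19 mm wide; open, the fingers measure 117 mm over their backs; the gripper's body (75 mm by 190 mm) begins 51 mm behind the grasp point.
Start: joints at [-69.993, 19.034, -3.707, 83.658, 1.238, 77.344, -5.071], TCP at [0.227, 0.582, 0.292] pointing down, gripper open.
Joint ranges: [-148.97, 148.97], [-28.65, 121.19], [-84.17, 76.75], [9.2, 138.47], [-72.65, 252.65], [3.7, 117.97], [-149.18, 149.18]. Speed limits (degrees/s): [127.2, 127.2, 159.86, 159.86, 180, 180, 180].

INTERFACE

Orientations are given as a 3x3 rotation matrix whose columns are the frame's x, y, z axes.
In Python, from station import env gives the robot as it stands. The module is installed in compiled form; this text tells all that it offers.
- The arm moves only by the shell command python3 -m crank 'ROWS' [FORCE]. ROWS is JSON, a list of rows, each a list of 7 numbers: the shift along the world's x, y, z in cm, then the turn, a rotation vector about the world's x, y, z in rad, then the opening, from 0 (shut) to 1 (fully open). In form: [[x, y, z, ax, ay, az, hand], ...]. A call has 1 to 20 rows; each row shifts and turns the commanded pose from where the row before left it; what a row does not reach is not made up. A row lasts 1/12 s, in which the tool goes at most 41.7 mm and 7.16 degrees, less where a joint would pass 70% of its speed; a pose out of reach is approached as far as the arm can. A call is refused whole if a number of a shift passes 4.17 or a number of a turn 0.125, either way. A call with a gripper value outside its range is refused whole. The fingers move at their own pace and stop on an object; FORCE is the grip in N (left out, the last holds). Time passes only in rows, so rows that do not move let the fingers close. It gives the time, the measured TCP pose, the force and the opening at its end, in the units of the state.
- env.observe(): the state, without advancing time (a new reading comes with each control period).
- env.camera(name): name is "scene" or "top"; returns the picture (384x512x3 uint8, red, green, blue); there is no depth.
- env.calibration(name): a dict with "mtx" (3x3 intrinsics, pixels), "view" (4x4, takes a point from world to camera coordinates). Camera axes: x right, y down, z forward; pixel columns grow to the right and rows downward; lengths in m; the calibration is good to about 2 mm. A picture is of the moment at which its call begins. calibration takes no time and is no camera call.
- env.job_done(): hands the job in, once; it reports no verdict.
Trained networks look in the newest picture that a camera, given by its name, has taken for a name from the list of things; names that differ only in an ending like _2 or _b are one class to them, and where a whole thing is asked for, a point or a joint stands for the part that bears it (a point fixed in the world has none). Each returns a list of dicts, best first, with "conf" (0 to 1); they miss things now and then, are a little off and sometimes report something else, mostly with a low value. They report only what shows in the picture. A call takes as long as a camera call. They do not tell look-alikes from the thing itself.
- env.boxes_of(camera, label): "point" ([column, row] as shares, 0 to 1, of the picture: columns of its width, rows of its height, amid what is visible of it).
- env.cut_out(camera, label): "mask" (384x512 bool, what is visible of it) and "point" ([column, row] as shares, 0 to 1, of the picture: columns of its width, rows of its height, amid what is visible of it).
- env.place_of(camera, label): "point" ([column, row] as shares, 0 to 1, of the picture: columns of its width, rows of its height: a listed point, or the origin of a listed thing).
The state is a dict: "t": time; "qpos": joint angles; "dq": joint speeds; "joint_efforts": joint torques, N m; "tcp_pos": TCP position; "ee_rot": TCP orientation; "wrist_force": force on the tool from outside, world axes, zero at the start; "moment": the same for the moment, N m; "gripper_width": finger opening in m.
Only numpy, scipy, OpenCV 4.12 (cv2) and the standard library are available. Lean on these libraries where they do the work, as an engineer would, in place of code of your own. Each camera call takes 0.05 s, during which the arm holds its last target. There are 200 camera calls.

## Working session

There is one attempt and no reset: what is moved stays moved. The work goes in short steps, Python scripts to look and compute and a shell command to move; the robot and the scene stay as the last step left them, time stands still between calls to the robot, and variables do not carry over. Pictures are saved under pics/ and viewed, on a budget of 10 in all, crops included, one or two more only if the job needs it, and the job is handed in when it is done.

```bash
mkdir -p pics; cat > h.py <<'E'
from station import env
import numpy as np, cv2
def ray(cam,uv):
    c=env.calibration(cam);K=np.array(c["mtx"]);V=np.array(c["view"])
    d=V[:3,:3].T@np.linalg.solve(K,[uv[0],uv[1],1]);o=-V[:3,:3].T@V[:3,3];return o,d
def at(cam,p,z,share=True):
    uv=np.array(p)*([512,384] if share else [1,1])
    o,d=ray(cam,uv);return (o+d*(z-o[2])/d[2]).round(4)
def proj(cam,P):
    c=env.calibration(cam);q=np.array(c["view"])@[*P,1];q=np.array(c["mtx"])@q[:3];return q[:2]/q[2]
E
python3 - <<'E'
from h import *
a=env.camera("top");b=env.camera("scene")
cv2.imwrite("pics/top.png",cv2.resize(a[:,:,::-1],(800,600)));cv2.imwrite("pics/scene.png",cv2.resize(b[:,:,::-1],(800,600)))
for cam in("top","scene"):
  for n,z in [("shaft",.085),("shaft_end_a",.085),("shaft_end_b",.085),("rest",0),("cap",0),("tray",0),("shield",.003),("nut1",0),("wrench",0)]:
    for r in env.place_of(cam,n): print(cam,n,round(r["conf"],2),(np.array(r["point"])*[800,600]).round(),at(cam,r["point"],z))
s=env.observe();print(s)
E
```

```text
top shaft 0.8 [321. 430.] [0.3377 0.0984 0.085 ]
top shaft 0.6 [439. 299.] [ 0.5523 -0.0426  0.085 ]
top shaft 0.3 [472. 260.] [ 0.6199 -0.0839  0.085 ]
top shaft_end_a 0.85 [266. 405.] [0.3608 0.1834 0.085 ]
top shaft_end_a 0.74 [369. 458.] [0.3098 0.0254 0.085 ]
top shaft_end_a 0.71 [375. 251.] [0.611  0.0642 0.085 ]
top shaft_end_a 0.64 [513. 340.] [ 0.5074 -0.1575  0.085 ]
top shaft_end_b 0.85 [266. 405.] [0.3608 0.1834 0.085 ]
top shaft_end_b 0.74 [369. 458.] [0.3098 0.0254 0.085 ]
top shaft_end_b 0.71 [375. 251.] [0.611  0.0642 0.085 ]
top shaft_end_b 0.64 [513. 340.] [ 0.5074 -0.1575  0.085 ]
top rest 0.68 [443. 314.] [ 0.5478 -0.0547  0.    ]
top cap 0.94 [340. 246.] [0.6362 0.129  0.    ]
top cap 0.6 [593. 278.] [ 0.6434 -0.2886  0.    ]
top tray 0.77 [546. 375.] [ 0.475  -0.2286  0.    ]
top shield 0.62 [550. 366.] [ 0.4895 -0.2327  0.003 ]
top nut1 0.51 [427. 390.] [ 0.4239 -0.0447  0.    ]
top nut1 0.43 [473. 263.] [ 0.6393 -0.0921  0.    ]
top nut1 0.41 [363. 351.] [0.4698 0.0637 0.    ]
top wrench 0.61 [495. 239.] [ 0.6852 -0.1224  0.    ]
scene shaft 0.9 [476. 243.] [0
[... 1346 characters left out ...]
 77.34357588,  -5.07138597]), 'dq': array([ 0.04377779,  0.00586663, -0.05913934,  0.04562805,  0.0454606 ,
       -0.02132456,  0.02036246]), 'joint_efforts': array([ 1.91506340e-03, -6.23066282e+01,  2.54320021e-02, -3.90116572e+01,
       -6.12870511e-02,  3.16188543e-02, -1.48139446e-05]), 'tcp_pos': array([0.22705274, 0.58232996, 0.29228243]), 'ee_rot': array([[-9.31674192e-01,  3.63294922e-01,  2.63842739e-05],
       [ 3.63294922e-01,  9.31674186e-01,  1.03434493e-04],
       [ 1.29956790e-05,  1.05952520e-04, -9.99999994e-01]]), 'wrist_force': array([-0.69791479,  0.54976784, -0.12644449]), 'moment': array([ 0.04091495,  0.04314962, -0.05640201]), 'gripper_width': 0.0869776961162037}
```

View pics/top.png

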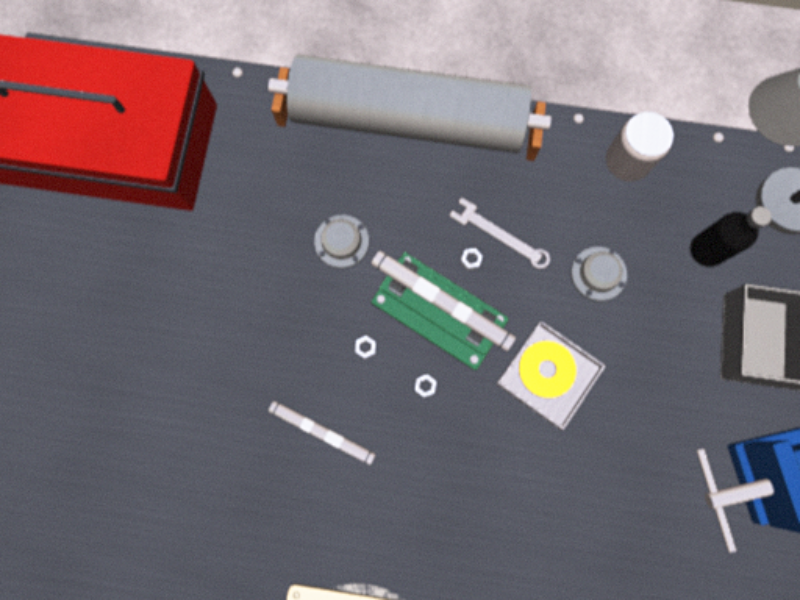

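View pics/scene.png

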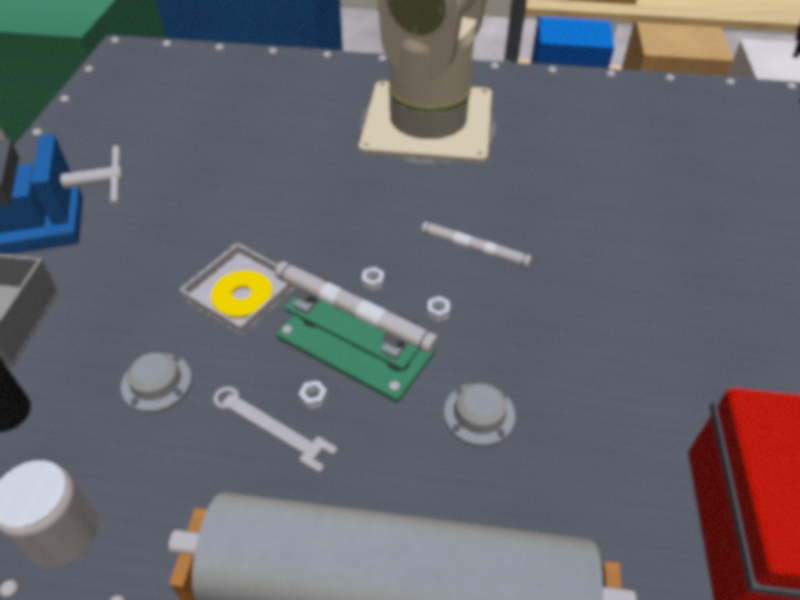

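The top view shows the right shaft in the green rest, with its ends at (378,261) and (510,342). The cap meant is at (340,240), on the robot's left, and the tray with the yellow shield is at (550,370). The two cameras agree to within about 8 mm: start end (0.610, 0.060), finish end (0.506, -0.1555). The hand's closing axis is already within about 4° of the shaft, so I'll shut it and go over the start.

```bash
python3 -m crank '[[2.1,-2.9,0,0,0,0,0],[2.1,-2.9,0,0,0,0,0],[2.1,-2.9,0,0,0,0,0],[2.1,-2.9,0,0,0,0,0],[2.1,-2.9,0,0,0,0,0],[2.1,-2.9,0,0,0,0,0],[2.1,-2.9,0,0,0,0,0],[2.1,-2.9,0,0,0,0,0],[2.1,-2.9,0,0,0,0,0],[2.1,-2.9,0,0,0,0,0],[2.1,-2.9,0,0,0,0,0],[2.1,-2.9,-1,0,0,0,0],[2.1,-2.9,-1,0,0,0,0],[2.1,-2.9,-1,0,0,0,0],[2.1,-2.9,-1,0,0,0,0],[2.1,-2.9,-1,0,0,-0.077,0],[2.1,-2.9,-1,0,0,0,0],[2.1,-2.9,-1,0,0,0,0],[0,0,0,0,0,0,0],[0,0,0,0,0,0,0]]' 10
python3 - <<'E'
from h import *
a=env.camera("top");b=env.camera("scene")
s=env.observe();print(s["t"],s["tcp_pos"],s["ee_rot"].round(3).tolist(),s["wrist_force"],s["gripper_width"])
c=np.hstack([cv2.resize(a[130:250,210:350,::-1],(400,343)),cv2.resize(b[130:250,160:300,::-1],(400,343))])
cv2.imwrite("pics/c1.png",c)
for cam in("top","scene"):
  for n in ["shaft_end_a","shaft"]:
    for r in env.place_of(cam,n): print(cam,n,round(r["conf"],2),at(cam,r["point"],.085))
E
```

```text
t: 2.67
tcp_pos: [0.6055, 0.0578, 0.2214]
ee_rot: [[-0.899, 0.438, -0.001], [0.438, 0.899, -0.001], [0.0, -0.002, -1.0]]
wrist_force: [0.6, 0.3, -0.1]
gripper_width: 0.0004
2.7667 [0.60490708 0.06108333 0.22227836] [[-0.901, 0.433, -0.0], [0.433, 0.901, 0.001], [0.0, 0.0, -1.0]] [0.30430712 0.61249517 0.39412116] 0.0001302412609663344
top shaft_end_a 0.61 [ 0.5067 -0.153   0.085 ]
top shaft 0.95 [ 0.5522 -0.049   0.085 ]
scene shaft_end_a 0.84 [0.5995 0.0598 0.085 ]
scene shaft_end_a 0.72 [ 0.5049 -0.1541  0.085 ]
scene shaft 0.66 [ 0.561  -0.0486  0.085 ]
```

View pics/c1.png

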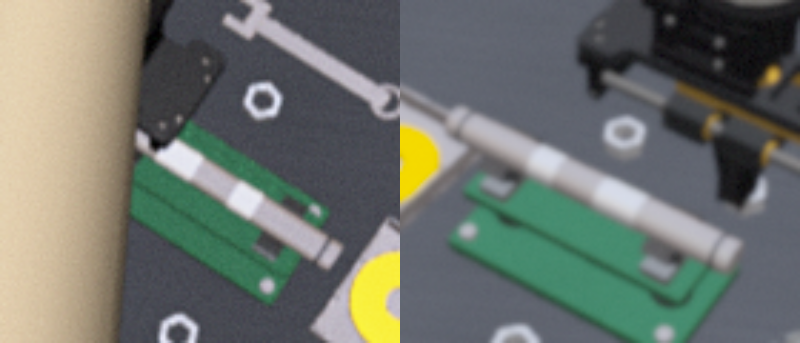

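Top crop: the arm hides the start end. Scene crop: the fingertips are above the end at about (740,250), with about 5 cm still to go down. I'll correct 9 mm along y and hover just above contact.

```bash
python3 -m crank '[[0,-0.5,-1,0,0,0,0],[0,-0.5,-1.3,0,0,0,0],[0,0,-1.3,0,0,0,0],[0,0,-1,0,0,0,0],[0,0,-0.4,0,0,0,0],[0,0,0,0,0,0,0],[0,0,0,0,0,0,0]]' 10
python3 - <<'E'
from h import *
b=env.camera("scene")
s=env.observe();print(s["t"],s["tcp_pos"],s["wrist_force"])
t=s["tcp_pos"]-[0,0,.07];m=b[:,:,::-1].copy()
m=cv2.resize(m[140:250,190:310],(720,660))[:600]
p=(proj("scene",t)-[190,140])*6;print(p)
for k in (-.12,.12):
  q=(proj("scene",[.5575+.434*k,-.0475+.901*k,.0975])-[190,140])*6;cv2.circle(m,tuple(int(v) for v in q),4,(0,0,255),1);print(q)
cv2.circle(m,tuple(int(v) for v in p),4,(255,0,255),1)
cv2.imwrite("pics/c2.png",m)
E
```

```text
t: 3.55
tcp_pos: [0.6051, 0.0506, 0.1722]
ee_rot: [[-0.901, 0.434, -0.0], [0.434, 0.901, 0.0], [0.0, -0.0, -1.0]]
wrist_force: [0.7, 0.1, -0.6]
gripper_width: 0.0004
3.6 [0.60532222 0.05054219 0.17268165] [ 0.40163722  0.02737056 -0.46155719]
[491.1465951  445.13500115]
[-71.14939426 172.43076512]
[521.08596033 469.2032023 ]
```

View pics/c2.png

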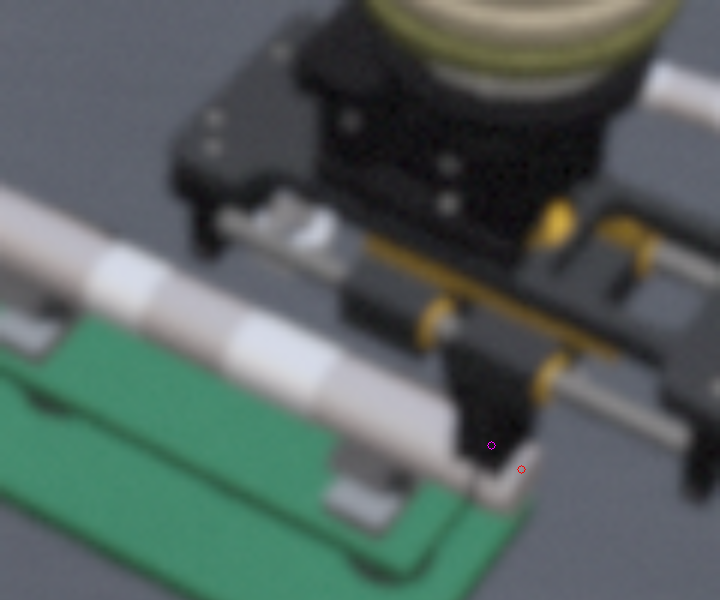

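The fingertips are about 10 mm in from the start end and over the shaft. Next I press gently and read the force.

```bash
python3 -m crank '[[0,0,-0.3,0,0,0,0],[0,0,-0.3,0,0,0,0],[0,0,-0.2,0,0,0,0],[0,0,-0.1,0,0,0,0],[0,0,0,0,0,0,0],[0,0,0,0,0,0,0]]' 10
```

```text
t: 4.1
tcp_pos: [0.6055, 0.0505, 0.1638]
ee_rot: [[-0.901, 0.434, 0.001], [0.434, 0.901, 0.0], [-0.001, 0.001, -1.0]]
wrist_force: [1.2, 0.5, 4.0]
gripper_width: 0.0007
```

Sink is about 3.7 mm at 4 N, which agrees with the spring data. Now the stroke, in two back-to-back calls; the clock stands still between them.

```bash
python3 -m crank '[[-0.12,-0.25,-0.05,0,0,0,0],[-0.24,-0.5,0,0,0,0,0],[-0.24,-0.5,0,0,0,0,0],[-0.24,-0.5,0,0,0,0,0],[-0.24,-0.5,0,0,0,0,0],[-0.24,-0.5,0,0,0,0,0],[-0.24,-0.5,0,0,0,0,0],[-0.24,-0.5,0,0,0,0,0],[-0.24,-0.5,0,0,0,0,0],[-0.24,-0.5,0,0,0,0,0],[-0.24,-0.5,0,0,0,0,0],[-0.24,-0.5,0,0,0,0,0],[-0.24,-0.5,0,0,0,0,0],[-0.24,-0.5,0,0,0,0,0],[-0.24,-0.5,0,0,0,0,0],[-0.24,-0.5,0,0,0,0,0],[-0.24,-0.5,0,0,0,0,0],[-0.24,-0.5,0,0,0,0,0],[-0.24,-0.5,0,0,0,0,0],[-0.24,-0.5,0,0,0,0,0]]' 10
```

```text
t: 5.77
tcp_pos: [0.5579, -0.0476, 0.1627]
ee_rot: [[-0.901, 0.434, -0.0], [0.434, 0.901, 0.0], [0.0, 0.0, -1.0]]
wrist_force: [1.5, 1.8, 4.7]
gripper_width: 0.0002
```

```bash
python3 -m crank '[[-0.24,-0.5,0,0,0,0,0],[-0.24,-0.5,0,0,0,0,0],[-0.24,-0.5,0,0,0,0,0],[-0.24,-0.5,0,0,0,0,0],[-0.24,-0.5,0,0,0,0,0],[-0.24,-0.5,0,0,0,0,0],[-0.24,-0.5,0,0,0,0,0],[-0.24,-0.5,0,0,0,0,0],[-0.24,-0.5,0,0,0,0,0],[-0.24,-0.5,0,0,0,0,0],[-0.24,-0.5,0,0,0,0,0],[-0.24,-0.5,0,0,0,0,0],[-0.24,-0.5,0,0,0,0,0],[-0.24,-0.5,0,0,0,0,0],[-0.24,-0.5,0,0,0,0,0],[-0.24,-0.5,0,0,0,0,0],[-0.24,-0.5,0,0,0,0,0],[-0.24,-0.5,0,0,0,0,0],[-0.24,-0.5,0,0,0,0,0],[-0.24,-0.5,0,0,0,0,0]]' 10
```

```text
t: 7.43
tcp_pos: [0.5097, -0.1475, 0.1626]
ee_rot: [[-0.901, 0.434, -0.001], [0.434, 0.901, 0.0], [0.001, 0.0, -1.0]]
wrist_force: [2.1, 4.5, 4.5]
gripper_width: 0.0006
```

At the finish end (about 9 mm from it) and still pressing 4.5 N. I lift straight up, gently at first, then move clear.

```bash
python3 -m crank '[[0,0,0,0,0,0,0],[0,0,0.1,0,0,0,0],[0,0,0.3,0,0,0,0],[0,0,0.5,0,0,0,0],[0,0,1,0,0,0,0],[0,0,2,0,0,0,0],[0,0,3,0,0,0,0],[0,0,3,0,0,0,0],[0,0,3,0,0,0,0],[0,-3,1,0,0,0,0],[0,-3,0,0,0,0,0],[0,-3,0,0,0,0,0],[0,-3,0,0,0,0,0],[0,-3,0,0,0,0,0],[0,-3,0,0,0,0,0],[0,0,0,0,0,0,0],[0,0,0,0,0,0,0]]' 10
python3 - <<'E'
from h import *
a=env.camera("top");b=env.camera("scene");print(env.observe()["wrist_force"])
c=np.hstack([cv2.resize(a[120:290,180:410,::-1],(400,296)),cv2.resize(b[130:300,80:340,::-1],(400,296))])
cv2.imwrite("pics/c3.png",c)
for cam in("top","scene"):
  for n,z in [("shaft",.085),("shaft_end_a",.085),("cap",0),("shield",.003),("nut1",0),("wrench",0)]:
    for r in env.place_of(cam,n): print(cam,n,round(r["conf"],2),at(cam,r["point"],z))
E
```

```text
t: 8.85
tcp_pos: [0.5093, -0.3288, 0.3019]
ee_rot: [[-0.9, 0.437, -0.001], [0.437, 0.9, -0.0], [0.001, -0.001, -1.0]]
wrist_force: [0.0, 0.6, -0.4]
gripper_width: 0.0009
[0.22544736 0.09554159 0.3224984 ]
top shaft 0.9 [ 0.5461 -0.0493  0.085 ]
top shaft 0.64 [0.3411 0.0984 0.085 ]
top shaft_end_a 0.87 [0.3624 0.1754 0.085 ]
top shaft_end_a 0.62 [0.6006 0.0671 0.085 ]
top shaft_end_a 0.6 [ 0.5036 -0.1529  0.085 ]
top shaft_end_a 0.57 [0.3087 0.0199 0.085 ]
top cap 0.97 [0.6421 0.1311 0.    ]
top cap 0.89 [ 0.6465 -0.2988  0.    ]
top shield 0.74 [ 0.4859 -0.2269  0.003 ]
top nut1 0.6 [0.4768 0.0656 0.    ]
top nut1 0.5 [ 0.6437 -0.0837  0.    ]
top nut1 0.38 [ 0.4201 -0.0383  0.    ]
top wrench 0.73 [ 0.6846 -0.1261  0.    ]
scene shaft 0.83 [ 0.5543 -0.0476  0.085 ]
scene shaft 0.82 [0.4176 0.1092 0.085 ]
scene shaft_end_a 0.97 [0.5984 0.0623 0.085 ]
scene shaft_end_a 0.84 [0.3876 0.028  0.085 ]
scene shaft_end_a 0.84 [0.443  0.1865 0.085 ]
scene shaft_end_a 0.65 [ 0.5056 -0.1557  0.085 ]
scene cap 0.94 [ 0.6573 -0.2966  0.    ]
scene cap 0.8 [0.6389 0.1263 0.    ]
scene shield 0.57 [ 0.4862 -0.2235  0.003 ]
scene nut1 0.69 [ 0.4451 -0.0404  0.    ]
scene nut1 0.46 [ 0.6517 -0.093   0.    ]
scene nut1 0.42 [0.4657 0.063  0.    ]
scene wrench 0.57 [ 0.7031 -0.1297  0.    ]
```

View pics/c3.png

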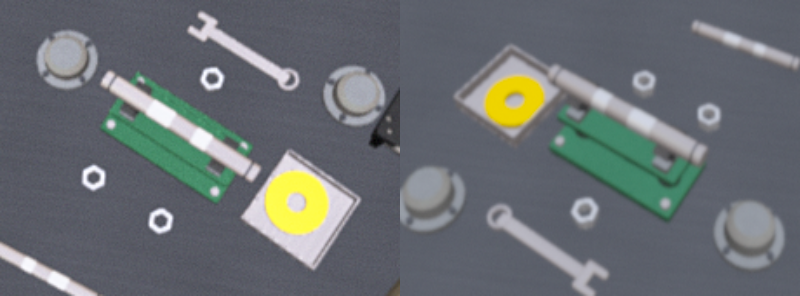

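The crops show the shaft lying in both notches, with the cap, shield, nuts and wrench in place. As a final check I compare pixels before and after for any slide, then hand in.

```bash
python3 - <<'E'
from h import *
for cam in("top","scene"):
  b=cv2.resize(env.camera(cam)[:,:,::-1],(800,600)).astype(np.float32);a=cv2.imread(f"pics/{cam}.png").astype(np.float32)
  w={"top":[370,250,150,105],"scene":[270,255,175,105]}[cam];x,y,W,H=w
  A=a[y:y+H,x:x+W];B=b[y:y+H,x:x+W];d=cv2.GaussianBlur(np.abs(A-B).mean(2),(5,5),0)
  print(cam,cv2.phaseCorrelate(A.mean(2),B.mean(2)),"diff mean/max",d.mean(),d.max())
  # white bands centroids
  for im in(a,b):
    m=(im.min(2)>215)[y:y+H,x:x+W].astype(np.uint8);n,_,st,c=cv2.connectedComponentsWithStats(m)
    print([(c[i].round(1).tolist(),int(st[i,4])) for i in range(1,n) if st[i,4]>40])
E
```

```text
top ((-0.004704116044806028, 0.014885439317758653), 1.102603062759211) diff mean/max 1.9323641 5.4361978
[([101.3, 8.0], 133), ([57.5, 40.0], 1065), ([2.2, 96.7], 48)]
[([101.3, 8.1], 131), ([45.1, 32.3], 765), ([91.4, 61.7], 275), ([2.2, 96.6], 49)]
scene ((-0.011804989576646108, 0.0012929837151247625), 1.051643990391076) diff mean/max 1.2956438 3.5013022
[]
[]
```

Nothing has moved: the before and after pictures match to a few hundredths of a pixel.

```bash
python3 -c "
from station import env
print(env.job_done(), env.observe()['t'])"
```

```text
the job is handed in; nothing more can be done
the job is handed in; nothing more can be done
```

The stroke is done and the job is handed in. With the hand shut, I ran the fingertips along the top of the shaft from about 10 mm inside the cap end to about 9 mm inside the shield end. It was one unbroken stroke of about 22 cm. I then lifted straight up and moved the hand clear; the clock stood at about 9 s.

- **Press:** the force was 4.0 to 4.7 N at the three points read (start, middle, end). From the fingertip height, the rest sank about 3.7 to 4.9 mm, well clear of the bottom stop.
- **Nothing moved:** before-and-after pictures of the shaft and rest match to a few hundredths of a pixel in both cameras. By eye, the cap, shield, nuts and wrench are where they were. The wrist force afterwards is zero within noise.
- **Disagreements:**
  - Near the end the sideways drag rose to about 5 N, but the picture match shows the shaft did not slide.
  - The networks' readings of single points scattered by up to about 1 cm, more for a few off the shaft.
  - A count of the shaft's white bands merged two bands in one top picture and found none in the scene pictures, so I did not use it.

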